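Wet the nose of a filter cartridge and lock it into an inclined bayonet housing

ROBOT

A 6-joint arm with a two-finger parallel gripper is mounted at the origin on a cart in front of the work surface, level with it; the furniture and walls round the work are solid. World frame = base frame: x ahead of the robot, y to its left, z up, the work surface at z = 0. Lengths are in mm, angles in rad, forces in N, time in s.
With the tool pointing down it reaches from about 300 to 1000 mm from the base axis. Payload 5.1 kg.
Tool frame: the origin (TCP) lies at the centre of the arm's flange, where the gripper is bolted on; the fingertips stand 190 mm ahead of it and the grasp point (between the pads) lies 171 mm ahead of it; x points along the fingers, y is the direction in which the jaws open and shut, and the axes are right-handed (so a half turn about x gives the same grasp; the last joint's range is limited). The gripper opens to 95 mm and grips with 3 to 60 N. Pads are 20 mm wide; open, the fingers measure 119 mm over their backs; the gripper's body (75 mm by 180 mm) begins 59 mm behind the grasp point.
Start: joints at [1.22, 0.124, 1.65, -0, 1.367, -0.083], TCP at [172.019, 626.814, 404.756] pointing down, gripper open.
Joint ranges: [-2.61, 2.61], [-1.02, 2.33], [0.03, 2.71], [-1.35, 4.49], [0.32, 2.68], [-2.91, 2.91]. Speed limits (rad/s): [2.57, 2.57, 3.14, 3.14, 3.14, 3.14].

INTERFACE

Orientations are given as a unit quaternion [x, y, z, w].
In Python, from rig import r gives the robot as it stands. The module is installed in compiled form; this text tells all that it offers.
- The arm moves only by the shell command python3 -m creep 'ROWS' [OPENING] [FORCE]. ROWS is JSON, a list of rows, each a list of 6 numbers: the shift along the tool's x, y, z in units of 25 mm (1.0 is 25 mm), then the turn, a rotation vector about the tool's x, y, z in units of 8 degrees (1.0 is 8 degrees). In form: [[dx, dy, dz, ax, ay, az], ...]. A call has 1 to 8 rows; each row shifts and turns the commanded pose from where the row before left it, along the tool's axes as they then stand; what a row does not reach is not made up. A row lasts 1/8 s, in which the tool goes at most 62.5 mm and 10.7 degrees, less where a joint would pass 70% of its speed; a pose out of reach is approached as far as the arm can. A call is refused whole if a number of a shift passes 1 or a number of a turn 1, either way. A call with a gripper value outside its range is refused whole. OPENING is the closure, from -1 (fully open) to 1 (shut), set as the call begins (- or left out, the last holds). The fingers move at their own pace and stop on an object; FORCE is the grip in N (left out, the last holds). Time passes only in rows, so rows that do not move let the fingers close. It gives the time, the measured TCP pose, the force and the opening at its end, in the units of the state.
- r.sense(): the state, without advancing time (a new reading comes with each control period).
- r.capture(name): name is "scene" or "top"; returns the picture (420x560x3 uint8, blue, green, red); there is no depth.
- r.calibration(name): a dict with "camera_matrix" (3x3 intrinsics, pixels), "dist_coeffs" ([k1, k2, p1, p2, k3] as OpenCV has them; the pictures are not rectified), "pose" (4x4, takes a point from camera to world coordinates). Camera axes: x right, y up, looking along -z (the intrinsics and any distortion apply to the point x, -y, -z); pixel columns grow to the right and rows downward; lengths in mm; the calibration is good to about 2 mm. A picture is of the moment at which its call begins. calibration takes no time and is no camera call.
- r.hand_in(): hands the job in, once; it reports no verdict.
Trained networks look in the newest picture that a camera, given by its name, has taken for a name from the list of things; names that differ only in an ending like _2 or _b are one class to them, and where a whole thing is asked for, a point or a joint stands for the part that bears it (a point fixed in the world has none). Each returns a list of dicts, best first, with "score" (0 to 1); they miss things now and then, are a little off and sometimes report something else, mostly with a low value. They report only what shows in the picture. A call takes as long as a camera call. They do not tell look-alikes from the thing itself.
- r.look_for(camera, label): "extent" ([left, top, right, bottom] in pixels, round what is visible of it).
The state is a dict: "t": time; "q": joint angles; "qvel": joint speeds; "joint_efforts": joint torques, N m; "position": TCP position; "tcp_rot": TCP orientation; "ft_force": force on the tool from outside, world axes, zero at the start; "wrist_torque": the same for the moment, N m; "finger_gap": opening from 0.0 (shut) to 1.0 (fully open).
Only numpy, scipy, OpenCV 4.12 (cv2) and the standard library are available. Lean on these libraries where they do the work, as an engineer would, in place of code of your own. Each camera call takes 0.05 s, during which the arm holds its last target. There are 200 camera calls.

TASK

Fit the filter cartridge with the straight bar grip (not the one with the round knob) to the inclined bayonet housing: first dip its nose briefly into the small aluminium cup to wet the seal, then line its two lugs up with the slots in the mouth, push it fully in against the spring and twist it clockwise to the stop, and let go of it. Leave the cup standing where it is, and do not shift or tip the knob cartridge and the solvent bottle.

Things in the scene. Friction and masses are not known exactly. Their poses are not given: they have to be found in the camera images.
- cartridge: Filter cartridge to be fitted, 75 mm tall, about 0.15 kg, standing on its nose. Origin: centre of the nose's flat end; z along its axis from nose to grip (up at the start). Nose z 0 to 20 mm, diameter 26 (white); neck 20 to 35, diameter 36; shoulder disc 35 to 43, diameter 60; bar grip 43 to 75. A half turn about z makes no difference.
- grip (a point): Middle of the cartridge's bar grip, on its axis, 59 mm above the nose end, axes as cartridge. The bar is 44 mm long along x, 14 mm wide along y and 32 mm tall; grip it across y.
- lug (a point): Tip of one of the cartridge's two lugs, 25.5 mm from its axis along +x, 23 mm above the nose end; the other is opposite (-x). Lugs are in line with the bar grip, 10 mm wide, from z = 20 to 26 mm.
- shoulder (a point): Point on the cartridge's axis on the underside of its shoulder disc, 35 mm above the nose end; axes as cartridge.
- barrel: Barrel of the bayonet housing: aluminium tube, outer diameter 66 mm, axis leaning 30 degrees from vertical, mouth facing up and to the robot's left. Origin: centre of the mouth, 100 mm above the bench; z points out of the mouth. Hole of diameter 40 with two opposite slots, 6 mm roof between them. It stays still in the work, but its clocking about z differs each time.
- slot (a point): Outer end of one entry slot in the mouth, 29 mm from the barrel's axis, at +60 degrees from the barrel's x axis (from x towards y); the other slot is opposite, at 240 degrees. Slots are 14 mm wide. Lugs go in here; push along barrel -z until the shoulder rests on the mouth. A spring meets the nose 8 mm before that and rises from 1.5 to 6.5 N.
- stop (a point): Point on the mouth's rim, 29 mm out on the barrel's +x axis, over the place of one lug when at the stop (the other is opposite). From the slots the cartridge turns 60 degrees clockwise, seen into the mouth, under the 6 mm roof to the stop. Let go, the spring lifts it 3 mm until the lugs press on the roof; friction then holds it.
- bracket: Fixed bracket that carries the barrel: aluminium base plate 130 x 115 x 10 mm with two cheek plates. Origin: centre of the underside; the barrel leans to its -x side, the mouth's centre is at (-20, 0, 100) mm in this frame.
- cup: Small loose open aluminium cup, 57 mm across the rim, about 42 mm at the bottom, 24 mm tall, floor 3 mm thick. Origin: centre of its underside, z up. To dip, hold the cartridge's nose end near the cup's middle about 11 mm above its underside for a moment.
- knob_cartridge: The other cartridge, to be left alone: same body, 75 mm tall and 60 mm across the shoulder, but with three lugs and a round knob 40 mm in diameter as grip. Origin: centre of the nose end, z up.
- bottle: White solvent bottle, loose, 67 mm diameter, 142 mm tall, to be left alone. Origin: centre of its underside, z up.
There are look-alikes about, which are no part of the job. Leave any blue or yellow look-alike of the cartridge alone.

How it is judged (in metres and radians):
On the way, in this order (a step that is already met when the one before it is completed fails the run):
1. the nose of the bar-grip cartridge is dipped in the cup (nose end at least 8 mm below the rim, within 14 mm of the middle) (z of cartridge in the frame of cup below 0.016 m and horizontal distance between cartridge and cup below 0.014 m), for 0.1 s.
2. with its lugs in line with the slots, the cartridge is pushed in (shoulder within 5 mm of the mouth) (distance between shoulder and barrel below 0.005 m and angle between the x axis of cartridge and the x axis of barrel, either way round above 0.8 rad and angle between the z axis of cartridge and the z axis of barrel, either way round below 0.12 rad), for 0.05 s.
At the end, for the whole second after the job is handed in: Bar-grip cartridge in the barrel (shoulder within 6 mm of the mouth's centre, axes within 7 degrees), turned to the stop (lugs within 7 degrees of the barrel's x axis), released, at rest; cup within 25 mm, knob cartridge and bottle within 20 mm of their starts, all upright (distance between shoulder and barrel below 0.006 m and angle between the x axis of cartridge and the x axis of barrel, either way round below 0.12 rad and angle between the z axis of cartridge and the z axis of barrel, either way round below 0.12 rad and linear speed of cartridge below 0.02 m/s and distance of cup from where it was at the start of the episode below 0.025 m and angle between each of cup, knob_cartridge, bottle's own z axis and vertical below 0.15 rad and distance of each of knob_cartridge, bottle from where it was at the start of the episode below 0.02 m); the robot touches nothing.
It fails at once if the knob cartridge or the bottle is tipped or shifted (distance of any of knob_cartridge, bottle from where it was at the start of the episode above 0.03 m or angle between any of knob_cartridge, bottle's own z axis and vertical above 0.35 rad).
It fails at once if the cup is tipped (angle between cup's own z axis and vertical above 0.35 rad).
It also fails if it takes over 54 s, if anything falls off the work surface, if the arm or the gripper's body presses on something with over 40 N, if the wrist force passes 120 N, or if a joint passes its speed limit or range.

## Working session

There is one attempt and no reset: what is moved stays moved. The work goes in short steps, Python scripts to look and compute and a shell command to move; the robot and the scene stay as the last step left them, time stands still between calls to the robot, and variables do not carry over. Pictures are saved under pics/ and viewed, about 8 in all and at most 12, crops included, and the job is handed in when it is done.

```bash
mkdir -p pics; ls
python3 - <<'E'
from rig import r
import cv2,numpy as np
s=r.sense(); print(s)
for n in("scene","top"):
    im=r.capture(n); cv2.imwrite(f"pics/{n}0.png",im)
    c=r.calibration(n); print(n,np.round(c["camera_matrix"],1).tolist(),np.round(c["dist_coeffs"],4),np.round(c["pose"],3).tolist())
    for l in("cartridge","grip","barrel","cup","knob_cartridge","bottle","bracket","slot","stop"):
        try: print(n,l,[(np.round(d["extent"]).astype(int).tolist(),round(d["score"],2)) for d in r.look_for(n,l)[:4]])
        except Exception as e: print(l,e)
print(r.sense()["t"])
E
```

```text
pics
{'t': 0.0, 'q': array([ 1.22042353e+00,  1.24461472e-01,  1.65166744e+00, -3.27020923e-06,
        1.36750188e+00, -8.25820005e-02]), 'qvel': array([-0.00237036, -0.00015229, -0.00151033,  0.00077427,  0.00070437,
        0.00166435]), 'joint_efforts': array([-2.29515554e-04, -4.17580891e+01, -3.59942257e+01,  7.75406859e-02,
        4.89566848e-02, -1.62116730e-04]), 'position': array([171.91972941, 626.58603066, 403.51877417]), 'tcp_rot': array([ 0.0936914 ,  0.70093109, -0.09509943,  0.70062375]), 'ft_force': array([-0.36162328,  0.02543916,  0.15908069]), 'wrist_torque': array([ 0.03847539, -0.00731032, -0.0141139 ]), 'finger_gap': 1.0031858983773176}
scene [[429.3, 0.0, 275.1], [0.0, 429.3, 211.8], [0.0, 0.0, 1.0]] [-0.0805  0.      0.      0.      0.    ] [[0.727, 0.435, -0.532, 21.235], [-0.687, 0.438, -0.58, -543.079], [-0.019, 0.787, 0.617, 681.965], [0.0, 0.0, 0.0, 1.0]]
scene cartridge [([320, 338, 356, 377], 0.88), ([330, 293, 363, 328], 0.82), ([192, 244, 215, 281], 0.74), ([276, 304, 307, 341], 0.68)]
scene grip [([187, 247, 216, 283], 0.93), ([381, 283, 409, 314],
[... 491 characters left out ...]
.0, 1.0]] [-0.0279  0.      0.      0.      0.    ] [[-0.023, 0.99, -0.138, 320.153], [-1.0, -0.022, 0.007, 2.57], [0.004, 0.138, 0.99, 1313.49], [0.0, 0.0, 0.0, 1.0]]
top cartridge [([382, 250, 408, 270], 0.8), ([345, 253, 365, 275], 0.73), ([261, 266, 281, 287], 0.71)]
top grip [([347, 255, 369, 277], 0.95), ([387, 251, 406, 273], 0.94), ([360, 221, 384, 237], 0.87), ([376, 186, 398, 204], 0.87)]
top barrel [([292, 177, 315, 201], 0.93)]
top cup [([178, 182, 199, 196], 0.73)]
top knob_cartridge [([199, 229, 222, 248], 0.73)]
top bottle [([346, 144, 370, 184], 0.88)]
top bracket [([280, 171, 324, 220], 0.8)]
top slot [([288, 175, 314, 204], 0.59)]
top stop [([287, 172, 316, 203], 0.87)]
1.0
```

Run:
```python
import cv2
s=cv2.imread("pics/scene0.png")[160:400,160:440]; cv2.imwrite("pics/s1.png",cv2.resize(s,(700,600),interpolation=cv2.INTER_CUBIC))
t=cv2.imread("pics/top0.png")[130:310,165:425]; cv2.imwrite("pics/t1.png",cv2.resize(t,(780,540),interpolation=cv2.INTER_CUBIC))
```

```text
(no output)
```

View pics/s1.png

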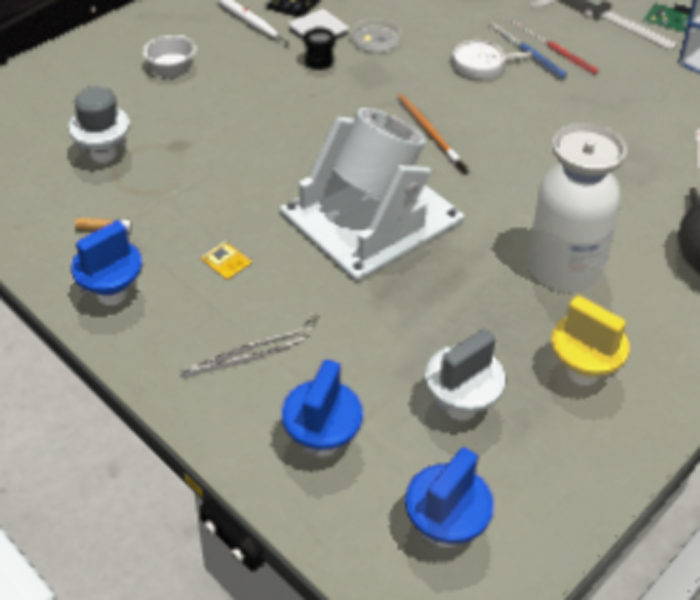

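View pics/t1.png

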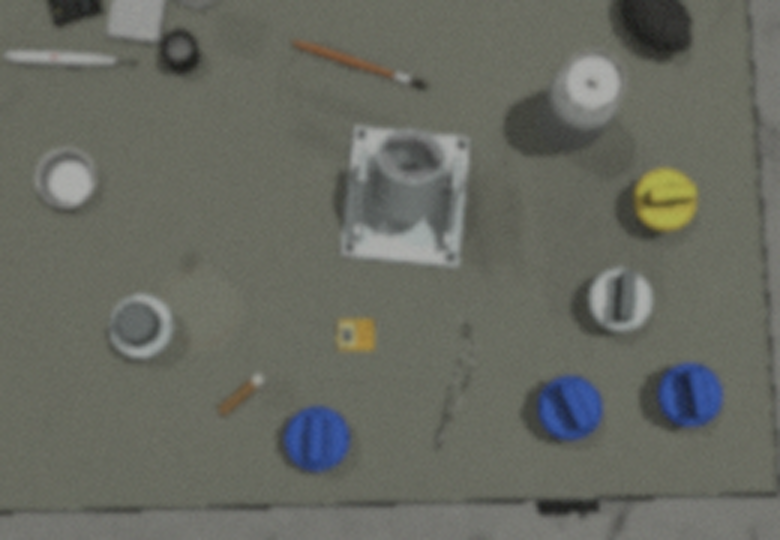

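The scene shows the white bar-grip cartridge at crop (465,375) in the scene view and (621,300) in the top view. Look-alikes:

| Thing | Scene crop pixel |
|---|---|
| blue cartridge | (107,262) |
| blue cartridge | (321,412) |
| blue cartridge | (449,503) |
| yellow cartridge | (590,340) |
| knob cartridge | (98,125) |
| white dish with handle (resembles the cup) | (480,60) |
| black jar lid (resembles the cup) | (319,47) |
| glass dish (resembles the cup) | (375,37) |

I choose the white bar-grip cartridge. The cup is the aluminium one at (170,57). Next is a close crop of the target and the barrel from averaged frames.

Run:
```python
from rig import r
import cv2,numpy as np
A={}
for n in("scene","top"):
    A[n]=np.mean([r.capture(n).astype(np.float32) for _ in range(10)],0); np.save(n+"_avg.npy",A[n])
def crop(n,cx,cy,w,size):
    c=A[n][cy-w//2:cy+w//2,cx-w//2:cx+w//2]
    c=(c-c.min())/(c.max()-c.min())*255
    return cv2.resize(c,(size,size),interpolation=cv2.INTER_CUBIC).clip(0,255).astype(np.uint8)
row1=np.hstack([crop("scene",312,222,48,400),crop("top",303,186,40,400)])
row2=np.hstack([crop("scene",345,312,48,200),crop("top",372,229,40,200),crop("scene",228,183,48,200),crop("top",188,189,40,200)])
cv2.imwrite("pics/c2.png",np.vstack([row1,row2]))
```

```text
(no output)
```

View pics/c2.png

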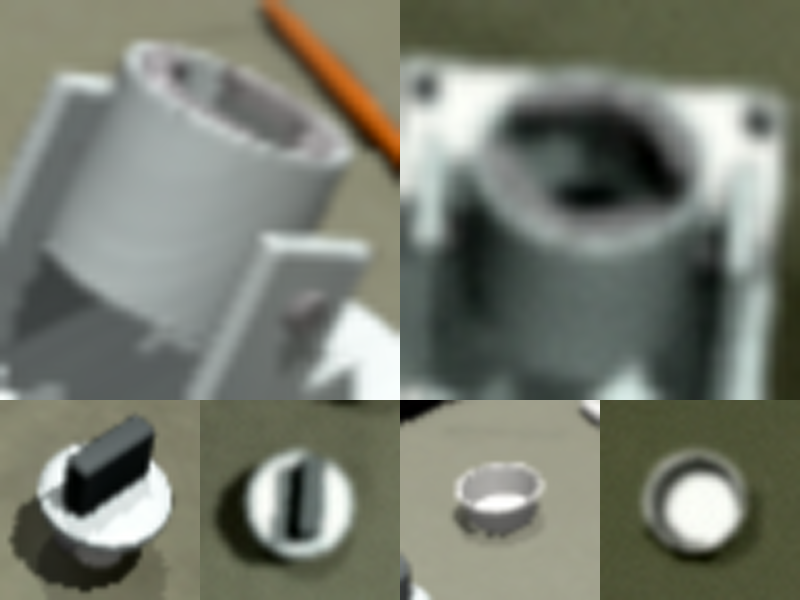

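The averaged crops confirm the target: white shoulder and dark bar. They also show the barrel leaning away from the robot (about +x). In the top view its slots point up-left and down-right, around (505,105) and (690,190). Next I fit poses to both views.

```bash
cat > h.py <<'E'
import numpy as np,cv2
from rig import r
from scipy.ndimage import gaussian_gradient_magnitude as ggm, map_coordinates
from scipy.optimize import minimize
from scipy.spatial.transform import Rotation as R
C={n:r.calibration(n) for n in("scene","top")}
def proj(P,n):
    c=C[n];M=np.linalg.inv(np.array(c["pose"]));p=np.atleast_2d(P)@M[:3,:3].T+M[:3,3]
    p=p*[1,-1,-1]
    return cv2.projectPoints(p.reshape(-1,1,3),np.zeros(3),np.zeros(3),np.array(c["camera_matrix"],float),np.array(c["dist_coeffs"],float))[0].reshape(-1,2)
def back(uv,n,z):
    c=C[n];u=cv2.undistortPoints(np.array([[uv]],float),np.array(c["camera_matrix"],float),np.array(c["dist_coeffs"],float))[0,0]
    T=np.array(c["pose"]);d=T[:3,:3]@[u[0],-u[1],-1];o=T[:3,3];return o+d*(z-o[2])/d[2]
def circ(rad,z,n=72):
    a=np.arange(n)/n*2*np.pi;return np.c_[rad*np.cos(a),rad*np.sin(a),0*a+z]
def rect(L,W,z,n=25):
    t=np.linspace(-1,1,n);o=np.ones(n);return np.vstack([np.c_[s*o*L/2,t*W/2,0*t+z] for s in(1,-1)]+[np.c_[t*L/2,s*o*W/2,0*t+z] for s in(1,-1)])
def place(P,v):
    return P@R.from_euler('z',v[2]).as_matrix().T+[v[0],v[1],0]
def grad(im,s=1.0): return ggm(cv2.cvtColor(im.astype(np.float32),cv2.COLOR_BGR2GRAY),s)
def score(P,n,G):
    uv=proj(P,n);return map_coordinates(G[n],[uv[:,1],uv[:,0]],order=1,mode='nearest').mean()
def fit(parts,v0,G,cams,yawfix=False,span=(15,15,.3)):
    def f(v): return -sum(w*score(place(P,v),n,G) for n in cams for P,w in parts)
    rng=np.random.default_rng(0);best=None
    c=[np.array(v0)+rng.uniform(-1,1,3)*span*np.array([1,1,0 if yawfix else 1]) for _ in range(400)]+[np.array(v0)]
    c.sort(key=f)
    for v in c[:6]:
        m=minimize(f,v,method='Nelder-Mead',options=dict(initial_simplex=np.array([v,v+[3,0,0],v+[0,3,0],v+[0,0,0 if yawfix else .05]]) if not yawfix else None,xatol=.02,fatol=1e-4))
        if best is None or m.fun<best.fun: best=m
    return best.x,-best.fun
BAR=[(circ(30,43),1),(rect(44,14,75),1)]
CUP=[(circ(28.5,24),1)]
ax=R.from_euler('y',-30,degrees=True).as_matrix()  # barrel in bracket: z leans to -x
MOUTH=circ(33,0)@ax.T+[-20,0,100]
BRK=[(rect(130,115,10),1),(MOUTH,1)]
E
python3 - <<'E'
from h import *
G={n:grad(np.load(n+"_avg.npy")) for n in C}
for name,parts,uv,z,yaw in(("bar",BAR,(372,229),43,0.),("cup",CUP,(188,189),24,0.),("brk",BRK,(303,195),10,np.pi)):
    v0=back(uv,"top",z);v0[2]=yaw
    for cams in(["top"],["scene"],["top","scene"]):
        v,s=fit(parts,v0,G,cams); print(name,cams,np.round(v[:2],1),"yaw",round(np.degrees(v[2]),1),round(s,2))
for uv,n in(((210,238),"knob"),((358,164),"bottle")): print(n,np.round(back(uv,"top",45),0))
E
```

```text
bar ['top'] [ 461.5 -247.8] yaw 72.0 33.0
bar ['scene'] [ 462.1 -250.9] yaw -5.3 42.08
bar ['top', 'scene'] [ 461.7 -249.9] yaw -14.6 68.56
cup ['top'] [594.9 278.7] yaw -14.2 9.28
cup ['scene'] [591.5 275.1] yaw -13.0 18.35
cup ['top', 'scene'] [592.1 275.6] yaw 1.6 26.77
brk ['top'] [571.2 -49.8] yaw 172.9 21.75
brk ['scene'] [572.9 -52.9] yaw 173.3 31.93
brk ['top', 'scene'] [572.8 -52.2] yaw 173.2 51.38
knob [447. 206.  45.]
bottle [ 651. -217.   45.]
```

Run:
```python
from h import *
A={n:np.load(n+"_avg.npy") for n in C}
g={n:cv2.cvtColor(A[n].astype(np.float32),cv2.COLOR_BGR2GRAY) for n in C}
# bar yaw by silhouette
box=np.array([[sx*22,sy*7,z] for sx in(1,-1) for sy in(1,-1) for z in(43,75)],float)
def hullmask(P,n,S=6):
    uv=proj(P,n);m=np.zeros((420*S,560*S),np.uint8)
    cv2.fillConvexPoly(m,cv2.convexHull(np.round((uv+.5)*S-.5).astype(np.int32)),1);return cv2.resize(m.astype(np.float32),(560,420),interpolation=cv2.INTER_AREA)
for n,c in(("top",(461.5,-247.8)),("scene",(462.1,-250.9))):
    disc=hullmask(place(circ(27,43),[*c,0]),n)>0.9
    ys=[]
    for yw in range(-40,41,2):
        h=hullmask(place(box,[*c,np.radians(yw)]),n);w=disc|(h>0)
        a=g[n][w];b=h[w];ys.append((np.corrcoef(a,b)[0,1],yw))
    print(n,[(round(x,3),y) for x,y in sorted(ys)[:4]])
# mouth unwrap
out=[]
for n,v in(("top",(571.2,-49.8,np.radians(172.9))),("scene",(572.9,-52.9,np.radians(173.3)))):
    prof=[]
    for rad in np.arange(14,34,.5):
        uv=proj(place(circ(rad,0,180)@ax.T+[-20,0,100],v),n);prof.append(map_coordinates(g[n],[uv[:,1],uv[:,0]],order=1))
    prof=np.array(prof)
    k=(np.arange(14,34,.5)>=24)&(np.arange(14,34,.5)<=29)
    p=prof[k].mean(0);print(n,np.round(p[::3]).astype(int).tolist())
    for lo in (1,):
        th=np.radians(np.arange(180)*2)
        F=np.sum((p)*np.exp(-2j*th));print("2nd harmonic bright axis",np.degrees(np.angle(F))/-2)
    q=R.from_euler('z',v[2]).as_matrix()
    X,Y=np.meshgrid(np.linspace(-40,40,380),np.linspace(40,-40,380))
    uv=proj(place(np.c_[X.ravel(),Y.ravel(),0*X.ravel()]@ax.T+[-20,0,100],v),n)
    im=map_coordinates(g[n],[uv[:,1],uv[:,0]],order=3).reshape(380,380)
    im=np.clip((im-im.min())/(np.percentile(im,99)-im.min())*255,0,255).astype(np.uint8)
    for rr in(20,33): cv2.circle(im,(190,190),int(rr*4.75),255,1)
    out.append(im)
cv2.imwrite("pics/m3.png",np.hstack(out))
```

```text
top [(np.float64(-0.766), -10), (np.float64(-0.758), -14), (np.float64(-0.757), -8), (np.float64(-0.755), -6)]
scene [(np.float64(-0.875), -2), (np.float64(-0.874), -4), (np.float64(-0.87), -6), (np.float64(-0.868), 0)]
top [121, 123, 123, 122, 122, 122, 120, 117, 112, 106, 100, 96, 98, 102, 108, 115, 120, 123, 124, 125, 127, 127, 127, 125, 122, 120, 122, 123, 119, 117, 120, 123, 123, 122, 122, 122, 121, 119, 115, 111, 109, 111, 112, 115, 119, 123, 126, 126, 125, 124, 123, 123, 123, 124, 126, 127, 127, 126, 123, 120]
2nd harmonic bright axis -29.92873770727545
scene [181, 181, 182, 185, 184, 181, 181, 175, 173, 161, 160, 152, 153, 164, 172, 173, 171, 172, 175, 180, 183, 183, 182, 181, 180, 180, 180, 177, 173, 166, 162, 161, 160, 164, 164, 163, 166, 163, 153, 153, 167, 170, 169, 167, 166, 167, 170, 174, 178, 180, 180, 180, 179, 178, 179, 183, 189, 192, 190, 184]
2nd harmonic bright axis -32.59445246929679
```

View pics/m3.png

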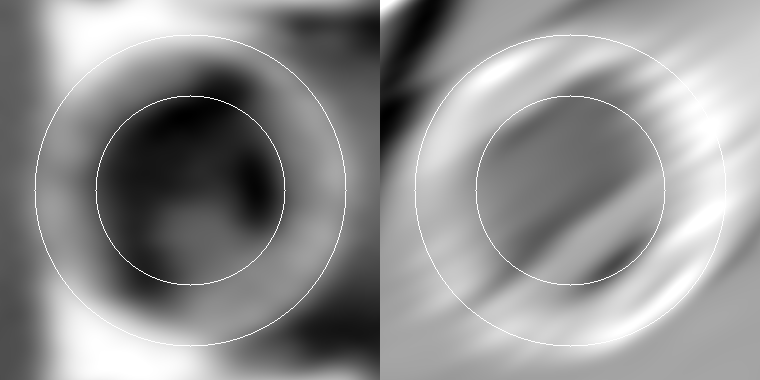

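Both views agree within about 3 mm:

- **Cartridge:** (462,-250), bar yaw about -7°.
- **Cup:** (593,277).
- **Mouth:** (593,-55,100), leaning towards world yaw -7°.
- **Slots:** about 63° from the bracket-derived x. In the rectified left image they show at (235,85) and (140,285).

The first move swings to mid-table and turns the hand to jaw yaw -97°.

```bash
cat > plan.py <<'E'
from h import *
def pose(): s=r.sense(); return np.array(s["position"]),R.from_quat(s["tcp_rot"]).as_matrix(),s
def plan(p=None,x=None,y=None):
    """shift (in present tool axes) and then turn, in move units"""
    P,M,s=pose()
    if p is not None:
        d=M.T@(np.array(p)-P)/25; n=int(np.ceil(abs(d).max())) or 1; print("shift total",np.round(d,2),"rows",n,"each",np.round(d/n,3))
    if x is not None:
        x=np.array(x,float)/np.linalg.norm(x);y=np.array(y,float);y-=x*(x@y);y/=np.linalg.norm(y)
        T=np.c_[x,y,np.cross(x,y)];d=R.from_matrix(M.T@T).as_rotvec(degrees=True)/8;n=int(np.ceil(abs(d).max())) or 1
        print("turn total",np.round(d,2),"rows",n,"each",np.round(d/n,3))
    print("t",round(s["t"],2),"pos",np.round(P,1),"grasp",np.round(P+171*M[:,0],1),"x",np.round(M[:,0],3),"y",np.round(M[:,1],3),"q",np.round(s["q"],2),"F",np.round(s["ft_force"],1),"gap",round(s["finger_gap"],3))
def yaw(a): return [np.cos(np.radians(a)),np.sin(np.radians(a)),0]
E
T="[0,-0.9,0.97,0,0,0]"; python3 -m creep '[[0,-0.9,0.97,0,0,0],[0,-0.9,0.97,0,0,0],[0,-0.9,0.97,0,0,0],[0,-0.9,0.97,0,0,0],[0,-0.9,0.97,0,0,0],[0,-0.9,0.97,0,0,0],[0,-0.9,0.97,0,0,0],[0,-0.9,0.97,0,0,0]]' 0 30
python3 -m creep '[[0,-0.9,0.97,0,0,0],[0,-0.9,0.97,0,0,0],[0,-0.9,0.97,0,0,0],[0,-0.9,0.97,0,0,0],[0,-0.9,0.97,0,0,0],[0,-0.9,0.97,0,0,0],[0,-0.9,0.97,0,0,0],[0,-0.9,0.97,0,0,0]]'
python3 -m creep '[[0,0,0,1,0,0],[0,0,0,1,0,0],[0,0,0,1,0,0],[0,0,0,1,0,0],[0,0,0,1,0,0],[0,0,0,1,0,0],[0,0,0,1,0,0],[0,0,0,1,0,0]]'
python3 -m creep '[[0,0,0,1,0,0],[0,0,0,1,0,0],[0,0,0,1,0,0],[0,0,0,1,0,0],[0,0,0,1,0,0],[0,0,0,1,0,0],[0,0,0,1,0,0],[0,0,0,1,0,0]]'
python3 -m creep '[[0,0,0,1,0,0],[0,0,0,1,0,0],[0,0,0,1,0,0],[0,0,0,1,0,0],[0,0,0,1,0,0],[0,0,0,0.5,0,0],[0,0,0,0,0,0]]'
python3 -c "
from plan import *
plan([462,-250,330],[0,0,-1],yaw(-97))"
```

```text
t: 3.0
position: [311.9, 400.9, 404.9]
tcp_rot: [0.094, 0.701, -0.094, 0.701]
ft_force: [1.0, -0.0, 0.1]
finger_gap: 0.502
t: 4.0
position: [451.3, 176.0, 405.0]
tcp_rot: [0.094, 0.701, -0.094, 0.701]
ft_force: [-0.7, -0.4, 0.5]
finger_gap: 0.501
t: 5.0
position: [450.9, 177.0, 404.9]
tcp_rot: [0.453, 0.543, -0.453, 0.543]
ft_force: [0.3, -0.2, 0.4]
finger_gap: 0.502
t: 6.0
position: [450.9, 177.0, 404.9]
tcp_rot: [0.672, 0.221, -0.672, 0.221]
ft_force: [-0.4, 0.1, -0.5]
finger_gap: 0.501
t: 6.88
position: [450.9, 177.0, 404.9]
tcp_rot: [0.706, -0.045, -0.706, -0.045]
ft_force: [-0.9, -0.1, 0.2]
finger_gap: 0.5
shift total [ 2.99 16.88 -2.61] rows 17 each [ 0.176  0.993 -0.153]
turn total [-0.04 -0.    0.  ] rows 1 each [-0.037 -0.001  0.001]
t 6.88 pos [450.9 177.  404.9] grasp [450.9 177.  233.9] x [ 0.  0. -1.] y [-0.127 -0.992 -0.   ] q [ 0.26 -0.25  2.01  0.    1.39  1.96] F [-0.9 -0.1  0.2] gap 0.5
```

```bash
python3 -m creep '[[0.18,1,-0.15,0,0,0],[0.18,1,-0.15,0,0,0],[0.18,1,-0.15,0,0,0],[0.18,1,-0.15,0,0,0],[0.18,1,-0.15,0,0,0],[0.18,1,-0.15,0,0,0],[0.18,1,-0.15,0,0,0],[0.18,1,-0.15,0,0,0]]'
python3 -m creep '[[0.18,1,-0.15,0,0,0],[0.18,1,-0.15,0,0,0],[0.18,1,-0.15,0,0,0],[0.18,1,-0.15,0,0,0],[0.18,1,-0.15,0,0,0],[0.18,1,-0.15,0,0,0],[0.18,1,-0.15,0,0,0],[0.18,0.9,-0.2,0,0,0]]'
python3 -m creep '[[0,0,0,0,0,0],[0,0,0,0,0,0]]'
python3 - <<'E'
from plan import *
plan([462,-250,238],[0,0,-1],yaw(-97))
o=[]
for n in C:
    im=r.capture(n); P,M,s=pose()
    for q in (P+190*M[:,0],): print(n,proj(q,n)[0].round(1))
    cu=proj(np.array([462,-250,60.]),n)[0].round().astype(int)
    c=im[cu[1]-40:cu[1]+20,cu[0]-30:cu[0]+30] if n=="scene" else im[cu[1]-30:cu[1]+30,cu[0]-30:cu[0]+30]
    o.append(cv2.resize(c,(400,400),interpolation=cv2.INTER_CUBIC))
cv2.imwrite("pics/g4.png",np.hstack(o))
E
```

```text
t: 7.88
position: [455.0, -26.0, 368.8]
tcp_rot: [0.706, -0.045, -0.706, -0.045]
ft_force: [-0.2, 0.7, -0.5]
finger_gap: 0.494
t: 8.88
position: [460.9, -226.1, 332.7]
tcp_rot: [0.706, -0.045, -0.706, -0.045]
ft_force: [0.1, 0.2, -0.4]
finger_gap: 0.5
t: 9.12
position: [460.9, -224.9, 332.7]
tcp_rot: [-0.706, 0.045, 0.706, 0.045]
ft_force: [-0.9, 0.9, -0.0]
finger_gap: 0.501
shift total [ 3.79  0.99 -0.17] rows 4 each [ 0.947  0.248 -0.043]
turn total [-0.04  0.    0.  ] rows 1 each [-0.041  0.002  0.003]
t 9.12 pos [ 460.9 -224.9  332.7] grasp [ 460.9 -224.8  161.7] x [-0.     0.001 -1.   ] y [-0.128 -0.992 -0.   ] q [-0.56 -0.13  2.02  0.    1.24  1.14] F [-0.9  0.9 -0. ] gap 0.501
scene [338.4 265.2]
top [370.1 225.5]
```

View pics/g4.png

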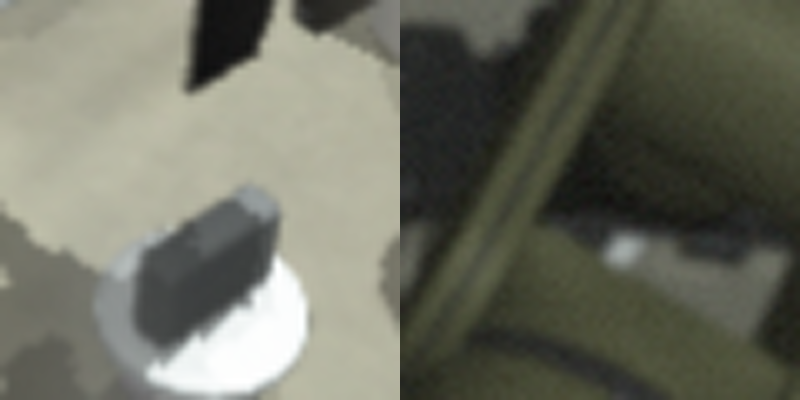

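The scene crop shows the open finger at (220,80) above the target bar at (205,260). The arm hides it in the top view. I shift 25 mm sideways, descend and close.

```bash
python3 -m creep '[[0,0.99,-0.15,0,0,0],[0,0,0,0,0,0],[0.95,0,0,0,0,0],[0.95,0,0,0,0,0],[0.95,0,0,0,0,0],[0.5,0,0,0,0,0],[0,0,0,0,0,0]]'
python3 -c "
from plan import *
plan([462,-250,238],[0,0,-1],yaw(-97))"
```

```text
t: 10.1
position: [461.2, -249.4, 248.2]
tcp_rot: [-0.705, 0.045, 0.706, 0.045]
ft_force: [0.2, 0.9, 0.3]
finger_gap: 0.499
shift total [ 0.41  0.02 -0.03] rows 1 each [ 0.409  0.018 -0.035]
turn total [-0.04  0.01  0.01] rows 1 each [-0.039  0.012  0.007]
t 10.1 pos [ 461.2 -249.4  248.2] grasp [ 460.9 -249.2   77.2] x [-0.002  0.001 -1.   ] y [-0.127 -0.992 -0.001] q [-0.6   0.    2.06  0.    1.08  1.1 ] F [0.2 0.9 0.3] gap 0.499
```

```bash
python3 -m creep '[[0.4,0,0,0,0,0],[0,0,0,0,0,0]]'
python3 -m creep '[[0,0,0,0,0,0],[0,0,0,0,0,0],[0,0,0,0,0,0],[0,0,0,0,0,0],[0,0,0,0,0,0]]' 1 40
python3 -c "
from plan import *
plan()"
```

```text
t: 10.35
position: [461.4, -250.0, 238.8]
tcp_rot: [-0.706, 0.045, 0.706, 0.045]
ft_force: [-0.8, 1.3, 0.7]
finger_gap: 0.501
t: 10.98
position: [461.5, -250.1, 239.1]
tcp_rot: [0.706, -0.045, -0.706, -0.045]
ft_force: [-0.2, 0.3, 0.5]
finger_gap: 0.146
t 10.97 pos [ 461.5 -250.1  239.1] grasp [ 461.5 -250.2   68.1] x [ 0. -0. -1.] y [-0.128 -0.992  0.   ] q [-0.6   0.01  2.06 -0.    1.06  1.1 ] F [-0.2  0.3  0.5] gap 0.146
```

Gap is 13.9 mm, so the bar is held. Next I lift and carry it to the cup.

```bash
python3 -m creep '[[-0.6,0,0,0,0,0],[-0.97,0,0,0,0,0],[-0.97,0,0,0,0,0],[-0.97,0,0,0,0,0],[-0.97,0,0,0,0,0],[-0.97,0,0,0,0,0],[-1,0,0,0,0,0]]'
python3 -m creep '[[0,-0.6,-0.11,0,0,0],[0,-0.98,-0.11,0,0,0],[0,-0.98,-0.11,0,0,0],[0,-0.98,-0.11,0,0,0],[0,-0.98,-0.11,0,0,0],[0,-0.98,-0.11,0,0,0],[0,-0.98,-0.11,0,0,0],[0,-0.98,-0.11,0,0,0]]'
python3 -m creep '[[0,-0.98,-0.11,0,0,0],[0,-0.98,-0.11,0,0,0],[0,-0.98,-0.11,0,0,0],[0,-0.98,-0.11,0,0,0],[0,-0.98,-0.11,0,0,0],[0,-0.98,-0.11,0,0,0],[0,-0.98,-0.11,0,0,0],[0,-0.98,-0.11,0,0,0]]'
python3 -m creep '[[0,-0.98,-0.11,0,0,0],[0,-0.98,-0.11,0,0,0],[0,-0.98,-0.11,0,0,0],[0,-0.98,-0.11,0,0,0],[0,-0.98,-0.11,0,0,0],[0,-0.4,-0.11,0,0,0],[0,0,0,0,0,0]]'
python3 - <<'E'
from plan import *
plan([593,277,320])
# cartridge fit in scene view: nose height h above bench, so shift outlines
P,M,s=pose();h=P[2]-239.1
g=np.mean([r.capture("scene").astype(np.float32) for _ in range(4)],0);G={"scene":grad(g)}
up=np.array([0,0,h])
v,sc=fit([(circ(30,35)+up,1)],[P[0],P[1],0],G,["scene"],span=(12,12,0));print("shoulder fit scene",v[:2].round(1),"robot",P[:2].round(1),round(sc,1),round(score(place(circ(30,35)+up,[*P[:2],0]),"scene",G),1))
im=g.clip(0,255).astype(np.uint8)
for q,c in((place(circ(30,35)+up,[*P[:2],0]),(0,255,255)),(place(circ(28.5,24),[592,276,0]),(0,0,255))):
    pass
u=proj(np.array([593,277,60.]),"scene")[0].round().astype(int);k=8
cr=cv2.resize(im[max(u[1]-50,0):max(u[1]-50,0)+75,u[0]-40:u[0]+40],None,fx=k,fy=k,interpolation=cv2.INTER_CUBIC)
o=np.array([u[0]-40,max(u[1]-50,0)])
for q,c in((place(circ(30,35)+up,[*P[:2],0]),(0,255,255)),(place(circ(28.5,24),[593,277,0]),(0,0,255))):
    cv2.polylines(cr,[(((proj(q,"scene")-o+.5)*k).round()).astype(np.int32)],True,c,1)
cv2.imwrite("pics/d5.png",cr)
E
```

```text
t: 11.85
position: [461.1, -249.9, 401.6]
tcp_rot: [0.706, -0.045, -0.706, -0.045]
ft_force: [0.7, -0.6, -1.7]
finger_gap: 0.146
t: 12.85
position: [506.7, -66.2, 398.7]
tcp_rot: [-0.705, 0.045, 0.707, 0.045]
ft_force: [0.1, 0.2, -0.8]
finger_gap: 0.145
t: 13.85
position: [553.3, 125.3, 398.6]
tcp_rot: [-0.705, 0.045, 0.707, 0.045]
ft_force: [-0.5, -0.5, -1.4]
finger_gap: 0.141
t: 14.72
position: [587.5, 253.5, 400.1]
tcp_rot: [-0.706, 0.045, 0.706, 0.045]
ft_force: [-0.4, -0.2, -1.8]
finger_gap: 0.145
shift total [ 3.2  -0.96 -0.1 ] rows 4 each [ 0.801 -0.241 -0.025]
t 14.72 pos [587.5 253.5 400.1] grasp [587.4 253.4 229.1] x [-0. -0. -1.] y [-0.127 -0.992  0.001] q [ 0.32  0.1   1.68 -0.    1.36  2.02] F [-0.4 -0.2 -1.8] gap 0.145
shoulder fit scene [595.7 259.8] robot [587.5 253.5] 27.3 19.9
```

View pics/d5.png

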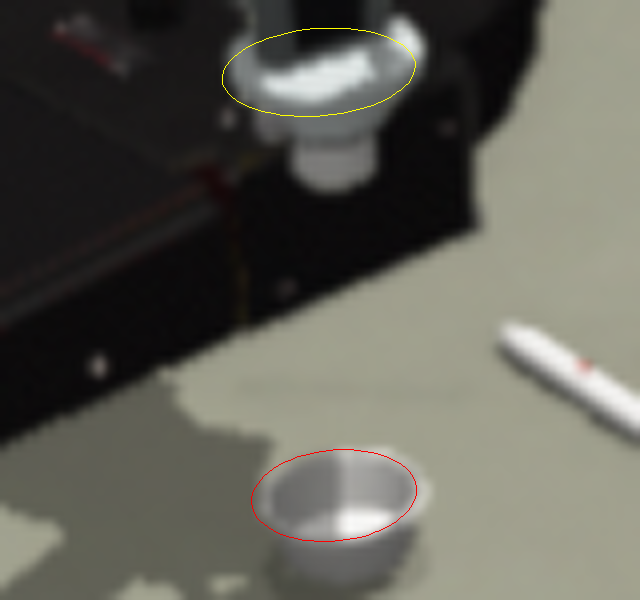

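The scene view shows the shoulder of the held cartridge at (330,70) and the cup rim at (344,495). Both drawn rings are about 10 px left of the real edges, so camera and robot agree to 2–3 mm relative to each other. Dip.

```bash
python3 -m creep '[[0,-0.93,-0.1,0,0,0],[0.9,0,0,0,0,0],[0.9,0,0,0,0,0],[0.9,0,0,0,0,0],[0.9,0,0,0,0,0],[0.9,0,0,0,0,0],[0.9,0,0,0,0,0],[0.6,0,0,0,0,0]]'
python3 -m creep '[[0,0,0,0,0,0],[0,0,0,0,0,0],[0,0,0,0,0,0]]'
python3 - <<'E'
from plan import *
plan()
g=r.capture("scene");cv2.imwrite("pics/d6.png",cv2.resize(g[140:215,190:265],(600,600),interpolation=cv2.INTER_CUBIC))
E
```

```text
t: 15.92
position: [592.4, 275.5, 248.2]
tcp_rot: [-0.705, 0.046, 0.706, 0.045]
ft_force: [0.3, 0.2, -1.7]
finger_gap: 0.147
t: 16.3
position: [593.2, 275.9, 251.7]
tcp_rot: [0.706, -0.045, -0.705, -0.046]
ft_force: [-0.2, 0.0, -1.7]
finger_gap: 0.145
t 16.3 pos [593.2 275.9 251.7] grasp [593.6 276.   80.7] x [ 0.002  0.001 -1.   ] y [-0.128 -0.992 -0.001] q [ 0.35  0.27  1.76 -0.    1.12  2.05] F [-0.2  0.  -1.7] gap 0.145
```

View pics/d6.png

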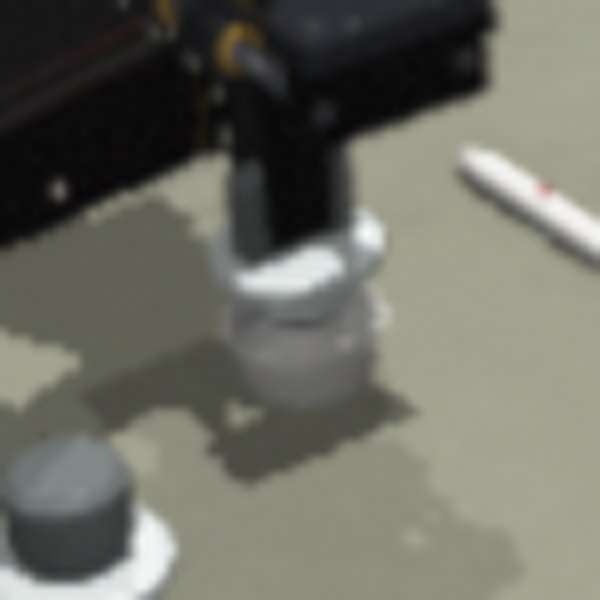

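The nose is in the cup. I lower it 2 mm more for certainty, then lift and plan the move to the housing.

```bash
python3 -m creep '[[0.08,0,0,0,0,0],[0,0,0,0,0,0],[0,0,0,0,0,0]]'
python3 -m creep '[[-0.5,0,0,0,0,0],[-0.95,0,0,0,0,0],[-0.95,0,0,0,0,0],[-0.95,0,0,0,0,0],[-0.95,0,0,0,0,0],[-0.95,0,0,0,0,0],[-0.95,0,0,0,0,0]]'
cat >> plan.py <<'E'
YB=np.radians(173.2);M0=np.array([592.7,-54.6,100.])
F=R.from_euler('z',YB).as_matrix()@ax
def goal(d,slot=63,K=239.1,off=(0,0)):
    """TCP with nose d mm out of the mouth, cart x at 'slot' deg in F"""
    a=F[:,2];f=np.radians(slot+90);return M0+F[:,0]*off[0]+F[:,1]*off[1]+(K+d)*a,-a,np.cos(f)*F[:,0]+np.sin(f)*F[:,1]
E
python3 - <<'E'
from plan import *
p,x,y=goal(80);print(p.round(1),x.round(3),y.round(3));plan(p,x,y)
E
```

```text
t: 16.73
position: [592.7, 275.7, 248.3]
tcp_rot: [-0.706, 0.045, 0.706, 0.045]
ft_force: [0.9, -0.7, -1.8]
finger_gap: 0.144
t: 17.6
position: [592.6, 275.6, 405.2]
tcp_rot: [0.706, -0.045, -0.705, -0.045]
ft_force: [-0.3, 0.1, -2.2]
finger_gap: 0.147
[751.1 -73.5 376.3] [-0.496  0.059 -0.866] [ 0.712 -0.542 -0.446]
shift total [ 1.16 13.04 -8.07] rows 14 each [ 0.083  0.931 -0.577]
turn total [-7.75 -3.38 -2.05] rows 8 each [-0.969 -0.423 -0.256]
t 17.6 pos [592.6 275.6 405.2] grasp [592.8 275.7 234.2] x [ 0.001  0.    -1.   ] y [-0.128 -0.992 -0.001] q [ 0.35  0.13  1.64 -0.    1.37  2.05] F [-0.3  0.1 -2.2] gap 0.147
```

```bash
python3 -m creep '[[0.08,0.93,-0.58,0,0,0],[0.08,0.93,-0.58,0,0,0],[0.08,0.93,-0.58,0,0,0],[0.08,0.93,-0.58,0,0,0],[0.08,0.93,-0.58,0,0,0],[0.08,0.93,-0.58,0,0,0],[0.08,0.93,-0.58,0,0,0],[0.08,0.93,-0.58,0,0,0]]'
python3 -m creep '[[0.08,0.93,-0.58,0,0,0],[0.08,0.93,-0.58,0,0,0],[0.08,0.93,-0.58,0,0,0],[0.08,0.93,-0.58,0,0,0],[0.08,0.93,-0.58,0,0,0],[0.08,0.93,-0.58,0,0,0],[0,0,0,0,0,0]]'
python3 -m creep '[[0,0,0,-0.97,-0.42,-0.26],[0,0,0,-0.97,-0.42,-0.26],[0,0,0,-0.97,-0.42,-0.26],[0,0,0,-0.97,-0.42,-0.26],[0,0,0,-0.97,-0.42,-0.26],[0,0,0,-0.97,-0.42,-0.26],[0,0,0,-0.97,-0.42,-0.26],[0,0,0,-0.97,-0.42,-0.26]]'
python3 -m creep '[[0,0,0,0,0,0],[0,0,0,0,0,0]]'
python3 - <<'E'
from plan import *
plan(*goal(30))
E
```

```text
t: 18.6
position: [684.4, 75.4, 388.2]
tcp_rot: [0.706, -0.045, -0.705, -0.045]
ft_force: [1.3, 0.7, -1.9]
finger_gap: 0.145
t: 19.48
position: [753.2, -75.7, 374.6]
tcp_rot: [-0.705, 0.046, 0.706, 0.046]
ft_force: [-0.2, 0.7, -2.0]
finger_gap: 0.145
t: 20.48
position: [752.7, -72.7, 375.5]
tcp_rot: [-0.452, -0.43, 0.751, -0.217]
ft_force: [0.3, 0.6, -1.3]
finger_gap: 0.145
t: 20.72
position: [752.6, -72.9, 375.4]
tcp_rot: [-0.454, -0.428, 0.752, -0.216]
ft_force: [-0.5, -0.9, -2.2]
finger_gap: 0.145
shift total [ 1.99 -0.04  0.07] rows 2 each [ 0.997 -0.021  0.034]
turn total [ 0.01 -0.03  0.01] rows 1 each [ 0.006 -0.033  0.011]
t 20.73 pos [752.6 -72.9 375.4] grasp [667.9 -61.9 227.2] x [-0.495  0.064 -0.866] y [ 0.712 -0.541 -0.447] q [-0.16  0.49  1.28 -0.02  1.9   0.42] F [-0.5 -0.9 -2.2] gap 0.145
```

```bash
python3 -m creep '[[0.9,0,0.02,0,0,0],[0.9,0,0.02,0,0,0],[0.9,-0.02,0.02,0,0,0],[0,0,0,0,0,0],[0,0,0,0,0,0]]'
python3 - <<'E'
from plan import *
plan(*goal(12))
P,M,s=pose();k=8
o=[]
for n in("scene","top"):
    g=np.mean([r.capture(n).astype(np.float32) for _ in range(6)],0);np.save(n+"_b.npy",g)
    u=proj(M0+F[:,2]*20,n)[0].round().astype(int)-[25,35]
    cr=g[u[1]:u[1]+70,u[0]:u[0]+50];cr=((cr-cr.min())/(cr.max()-cr.min())*255).astype(np.uint8)
    cr=cv2.resize(cr,None,fx=k,fy=k,interpolation=cv2.INTER_CUBIC)
    N=P+239.1*M[:,0];B=np.c_[M[:,1],M[:,2],-M[:,0]]
    for q,c in((circ(33,0)@F.T+M0,(0,0,255)),(circ(30,35)@B.T+N,(0,255,255)),(circ(13,0)@B.T+N,(0,255,0))):
        cv2.polylines(cr,[((proj(q,n)-u+.5)*k-.5).round().astype(np.int32)],True,c,1)
    o.append(cr)
cv2.imwrite("pics/b7.png",np.hstack(o))
E
```

```text
t: 21.35
position: [718.3, -69.9, 318.6]
tcp_rot: [-0.454, -0.428, 0.751, -0.216]
ft_force: [0.7, 0.3, -2.2]
finger_gap: 0.145
shift total [ 0.06 -0.01 -0.01] rows 1 each [ 0.06  -0.013 -0.008]
turn total [ 0.01 -0.03  0.01] rows 1 each [ 0.012 -0.033  0.007]
t 21.35 pos [718.3 -69.9 318.6] grasp [633.6 -59.  170.5] x [-0.495  0.064 -0.867] y [ 0.713 -0.541 -0.447] q [-0.17  0.45  1.42 -0.02  1.79  0.42] F [ 0.7  0.3 -2.2] gap 0.145
```

View pics/b7.png

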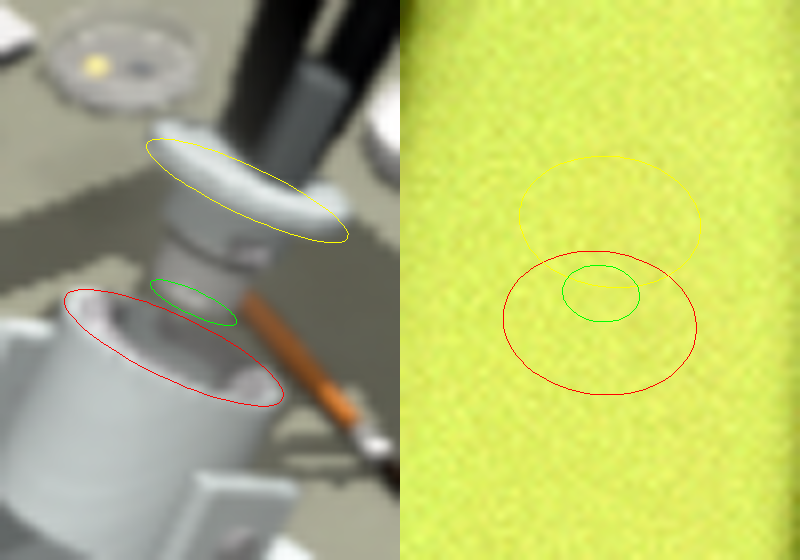

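Run:
```python
from plan import *
P,M,s=pose();g=np.load("scene_b.npy");G=grad(g,0.8)
N=P+239.1*M[:,0];B=np.c_[M[:,1],M[:,2],-M[:,0]];cam=np.array(C["scene"]["pose"])[:3,3]
def sil(cs):   # hull outline of stacked circles, resampled
    uv=np.vstack([proj(circ(a,z)@B.T+N,"scene") for a,z in cs]).astype(np.float32)
    h=cv2.convexHull(uv)[:,0];h=np.vstack([h,h[:1]]);d=np.r_[0,np.cumsum(np.linalg.norm(np.diff(h,axis=0),axis=1))]
    t=np.linspace(0,d[-1],150);return np.c_[np.interp(t,d,h[:,0]),np.interp(t,d,h[:,1])]
def best(uv):
    r_=[]
    for du in np.arange(-4,4.05,.1):
        for dv in np.arange(-4,4.05,.1):
            r_.append((map_coordinates(G,[uv[:,1]+dv,uv[:,0]+du],order=1).mean(),round(du,1),round(dv,1)))
    r_.sort(reverse=True);return [tuple(np.round(a,1)) for a in r_[:3]]
print("disc",best(sil([(30,35),(30,43)])))
nose=sil([(13,0),(13,20)]);print("nose",best(nose))
print("neck",best(sil([(18,20),(18,35)])))
print("mouth",best(proj(circ(33,0)@F.T+M0,"scene")),"inner",best(proj(circ(20,0)@F.T+M0,"scene")))
# image motion per mm along F x,y,z
u0=proj(M0,"scene")[0]
for i in range(3): print("F"[0],i,(proj(M0+F[:,i],"scene")[0]-u0).round(3))
```

```text
disc [(np.float64(17.7), np.float64(4.0), np.float64(-4.0)), (np.float64(17.5), np.float64(3.9), np.float64(-4.0)), (np.float64(17.4), np.float64(4.0), np.float64(-3.9))]
nose [(np.float64(12.3), np.float64(-4.0), np.float64(4.0)), (np.float64(12.2), np.float64(-4.0), np.float64(3.9)), (np.float64(12.1), np.float64(-3.9), np.float64(4.0))]
neck [(np.float64(19.2), np.float64(0.0), np.float64(-1.7)), (np.float64(19.1), np.float64(0.1), np.float64(-1.6)), (np.float64(19.1), np.float64(-0.1), np.float64(-1.7))]
mouth [(np.float64(17.3), np.float64(-0.6), np.float64(-2.1)), (np.float64(17.3), np.float64(-0.6), np.float64(-2.0)), (np.float64(17.3), np.float64(-0.7), np.float64(-2.1))] inner [(np.float64(17.5), np.float64(-0.1), np.float64(0.7)), (np.float64(17.5), np.float64(-0.1), np.float64(0.6)), (np.float64(17.5), np.float64(-0.2), np.float64(0.6))]
F 0 [-0.289 -0.031]
F 1 [0.298 0.219]
F 2 [ 0.187 -0.396]
```

Scene view: disc ring (yellow) spans u 146–348 against an actual 148–350, and the mouth ring spans 64–284 and matches. So lateral alignment is within about 1 mm where this view can see it. The top view is blocked by the arm. I insert the nose, watching the force.

```bash
python3 -m creep '[[0.5,0,0,0,0,0],[0.4,0,0,0,0,0],[0.3,0,0,0,0,0],[0,0,0,0,0,0]]'
python3 -m creep '[[0.08,0,0,0,0,0],[0.08,0,0,0,0,0],[0,0,0,0,0,0]]'
python3 -c "
from plan import *
plan(*goal(-30))"
```

```text
t: 22.45
position: [702.5, -67.8, 290.6]
tcp_rot: [-0.452, -0.428, 0.752, -0.215]
ft_force: [0.1, 0.4, -1.7]
finger_gap: 0.144
t: 22.82
position: [701.0, -67.9, 288.2]
tcp_rot: [-0.453, -0.428, 0.752, -0.216]
ft_force: [1.2, -1.8, -0.8]
finger_gap: 0.145
shift total [ 0.34 -0.02 -0.01] rows 1 each [ 0.339 -0.022 -0.006]
turn total [ 0.01 -0.02  0.01] rows 1 each [ 0.013 -0.022  0.011]
t 22.82 pos [701.  -67.9 288.2] grasp [616.2 -57.2 140.1] x [-0.496  0.063 -0.866] y [ 0.713 -0.541 -0.447] q [-0.17  0.44  1.49 -0.02  1.73  0.42] F [ 1.2 -1.8 -0.8] gap 0.145
```

```bash
python3 -m creep '[[0.08,0,0,0,0,0],[0,0,0,0,0,0]]'
python3 -m creep '[[0.08,0,0,0,0,0],[0,0,0,0,0,0]]'
python3 -c "
from plan import *
plan(*goal(-35));P,M,s=pose();print((M.T@s['ft_force']).round(1))"
```

```text
t: 23.08
position: [699.9, -67.8, 286.1]
tcp_rot: [-0.453, -0.428, 0.752, -0.216]
ft_force: [0.7, -3.8, -1.8]
finger_gap: 0.144
t: 23.32
position: [698.9, -67.7, 284.4]
tcp_rot: [-0.453, -0.428, 0.752, -0.216]
ft_force: [1.2, -4.1, -2.1]
finger_gap: 0.144
shift total [ 0.37 -0.02 -0.  ] rows 1 each [ 0.365 -0.024 -0.005]
turn total [ 0.01 -0.02  0.01] rows 1 each [ 0.013 -0.022  0.015]
t 23.32 pos [698.9 -67.7 284.4] grasp [614.  -56.9 136.4] x [-0.496  0.063 -0.866] y [ 0.712 -0.54  -0.448] q [-0.17  0.44  1.49 -0.02  1.73  0.42] F [ 1.2 -4.1 -2.1] gap 0.144
[0.9 4.  2.4]
```

Depth is about 26 mm with only a small side force (4 N towards -y), so the lugs are going in. I relieve the side force by 1 mm and continue.

```bash
python3 -m creep '[[0.08,0.03,0.02,0,0,0],[0.08,0,0,0,0,0],[0,0,0,0,0,0]]'
python3 -m creep '[[0.08,0,0,0,0,0],[0.08,0,0,0,0,0],[0,0,0,0,0,0]]'
python3 -c "
from plan import *
plan(*goal(-35));P,M,s=pose();print((M.T@s['ft_force']).round(1),s['wrist_torque'].round(2))"
```

```text
t: 23.7
position: [697.2, -67.8, 281.0]
tcp_rot: [-0.453, -0.428, 0.752, -0.216]
ft_force: [0.9, -2.3, 1.4]
finger_gap: 0.145
t: 24.08
position: [695.3, -67.6, 277.7]
tcp_rot: [-0.453, -0.428, 0.751, -0.216]
ft_force: [0.3, -1.1, 4.5]
finger_gap: 0.146
shift total [ 0.06 -0.04 -0.01] rows 1 each [ 0.06  -0.038 -0.013]
turn total [ 0.02 -0.03  0.02] rows 1 each [ 0.018 -0.028  0.019]
t 24.07 pos [695.3 -67.6 277.7] grasp [610.4 -56.6 129.7] x [-0.496  0.064 -0.866] y [ 0.712 -0.54  -0.448] q [-0.17  0.44  1.51 -0.02  1.72  0.42] F [ 0.3 -1.1  4.5] gap 0.146
[-4.2 -1.2  1.8] [-0.24  0.22  0.06]
```

```bash
python3 -m creep '[[0.06,0,0,0,0,0],[0,0,0,0,0,0]]'
python3 -m creep '[[0.04,0,0,0,0,0],[0,0,0,0,0,0]]'
python3 -c "
from plan import *
plan(*goal(-35));P,M,s=pose();print((M.T@s['ft_force']).round(1),s['wrist_torque'].round(2))"
```

```text
t: 24.32
position: [694.7, -67.5, 276.9]
tcp_rot: [-0.453, -0.428, 0.751, -0.216]
ft_force: [1.0, -0.4, 6.9]
finger_gap: 0.147
t: 24.58
position: [694.5, -67.5, 276.9]
tcp_rot: [-0.454, -0.428, 0.751, -0.216]
ft_force: [1.8, -1.6, 9.7]
finger_gap: 0.145
shift total [ 0.02 -0.03 -0.02] rows 1 each [ 0.018 -0.027 -0.018]
turn total [ 0.02 -0.03  0.01] rows 1 each [ 0.017 -0.033  0.009]
t 24.57 pos [694.5 -67.5 276.9] grasp [609.8 -56.6 128.8] x [-0.495  0.064 -0.866] y [ 0.713 -0.54  -0.447] q [-0.17  0.44  1.51 -0.02  1.71  0.42] F [ 1.8 -1.6  9.7] gap 0.145
[-9.4 -2.2  2.6] [-0.21  0.38  0.05]
```

It is seated: motion stopped and axial force rose to about 9 N. Next I twist clockwise, which is + about tool x.

```bash
python3 -m creep '[[0,0,0,0.6,0,0],[0,0,0,0.6,0,0],[0,0,0,0.6,0,0],[0,0,0,0,0,0]]'
python3 -c "
from plan import *
plan(*goal(-35,slot=3));P,M,s=pose();print((M.T@s['ft_force']).round(1),(M.T@s['wrist_torque']).round(2))"
```

```text
t: 25.08
position: [694.3, -67.2, 277.1]
tcp_rot: [-0.477, -0.331, 0.799, -0.157]
ft_force: [0.4, -0.0, 9.6]
finger_gap: 0.144
shift total [ 0.02 -0.02 -0.01] rows 1 each [ 0.02  -0.017 -0.01 ]
turn total [ 5.72 -0.01  0.03] rows 6 each [ 0.953 -0.002  0.006]
t 25.07 pos [694.3 -67.2 277.1] grasp [609.5 -56.2 129. ] x [-0.496  0.064 -0.866] y [ 0.566 -0.732 -0.379] q [-0.17  0.44  1.51 -0.02  1.71  0.67] F [ 0.4 -0.   9.6] gap 0.144
[-8.5 -3.4  2.9] [ 0.17 -0.41 -0.41]
```

```bash
python3 -m creep '[[0,0,0,0.8,0,0],[0,0,0,0.8,0,0],[0,0,0,0.8,0,0],[0,0,0,0.8,0,0],[0,0,0,0.8,0,0],[0,0,0,0.8,0,0],[0,0,0,0,0,0]]'
python3 -c "
from plan import *
plan(*goal(-35,slot=3));P,M,s=pose();print((M.T@s['ft_force']).round(1),(M.T@s['wrist_torque']).round(2))"
python3 -m creep '[[0,0,0,0.4,0,0],[0,0,0,0,0,0]]'
python3 -c "
from plan import *
plan(*goal(-35,slot=3));P,M,s=pose();print((M.T@s['ft_force']).round(1),(M.T@s['wrist_torque']).round(2))"
```

```text
t: 25.95
position: [694.2, -66.6, 277.3]
tcp_rot: [-0.501, -0.05, 0.864, 0.009]
ft_force: [-0.2, 2.9, 10.4]
finger_gap: 0.145
shift total [ 0.02  0.   -0.  ] rows 1 each [ 0.022  0.004 -0.004]
turn total [0.92 0.   0.05] rows 1 each [0.919 0.005 0.047]
t 25.95 pos [694.2 -66.6 277.3] grasp [609.2 -55.4 129.3] x [-0.497  0.066 -0.865] y [ 0.035 -0.995 -0.096] q [-0.17  0.44  1.51 -0.02  1.72  1.34] F [-0.2  2.9 10.4] gap 0.145
[-8.7 -3.9  5.1] [ 0.11 -1.   -0.5 ]
t: 26.2
position: [694.3, -67.1, 277.1]
tcp_rot: [-0.501, -0.026, 0.865, 0.022]
ft_force: [0.9, 0.8, 9.7]
finger_gap: 0.147
shift total [ 0.02 -0.01  0.  ] rows 1 each [ 0.019 -0.014  0.001]
turn total [0.52 0.   0.04] rows 1 each [0.52  0.002 0.038]
t 26.2 pos [694.3 -67.1 277.1] grasp [609.4 -56.  129.1] x [-0.497  0.064 -0.866] y [-0.013 -0.998 -0.067] q [-0.17  0.44  1.51 -0.02  1.71  1.4 ] F [0.9 0.8 9.7] gap 0.147
[-8.8 -1.5  4. ] [ 0.02 -0.85 -0.06]
```

```bash
cat > tq.py <<'E'
from plan import *
plan(*goal(-35,slot=3));P,M,s=pose();print((M.T@s['ft_force']).round(1),(M.T@s['wrist_torque']).round(2))
E
python3 -m creep '[[0,0,0,0.4,0,0],[0,0,0,0,0,0]]'; python3 tq.py
python3 -m creep '[[0,0,0,0.3,0,0],[0,0,0,0,0,0]]'; python3 tq.py
python3 -m creep '[[0,0,0,0.3,0,0],[0,0,0,0,0,0]]'; python3 tq.py
```

```text
t: 26.45
position: [694.3, -67.3, 277.1]
tcp_rot: [-0.501, -0.002, 0.865, 0.036]
ft_force: [0.7, -1.2, 9.8]
finger_gap: 0.144
shift total [ 0.02 -0.02  0.  ] rows 1 each [ 0.018 -0.022  0.004]
turn total [0.13 0.   0.03] rows 1 each [0.13  0.001 0.032]
t 26.45 pos [694.3 -67.3 277.1] grasp [609.5 -56.4 129. ] x [-0.496  0.064 -0.866] y [-0.06  -0.997 -0.039] q [-0.17  0.44  1.51 -0.02  1.71  1.45] F [ 0.7 -1.2  9.8] gap 0.144
[-8.9  0.8  4.2] [-0.65 -0.79  0.28]
t: 26.7
position: [694.3, -67.2, 277.1]
tcp_rot: [-0.5, 0.016, 0.865, 0.046]
ft_force: [1.0, -1.5, 10.1]
finger_gap: 0.149
shift total [ 0.02 -0.02  0.01] rows 1 each [ 0.018 -0.018  0.005]
turn total [-0.16  0.    0.03] rows 1 each [-0.161  0.002  0.033]
t 26.7 pos [694.3 -67.2 277.1] grasp [609.5 -56.3 129. ] x [-0.496  0.064 -0.866] y [-0.095 -0.995 -0.019] q [-0.17  0.44  1.51 -0.02  1.71  1.49] F [ 1.  -1.5 10.1] gap 0.149
[-9.4  1.2  4.1] [-1.02 -0.81  0.33]
t: 26.95
position: [694.4, -67.1, 277.1]
tcp_rot: [-0.499, 0.034, 0.864, 0.056]
ft_force: [0.7, -0.6, 9.3]
finger_gap: 0.153
shift total [ 0.02 -0.02  0.01] rows 1 each [ 0.02  -0.015  0.009]
turn total [-0.46 -0.    0.03] rows 1 each [-0.458 -0.003  0.034]
t 26.95 pos [694.4 -67.1 277.1] grasp [609.7 -56.2 129. ] x [-0.496  0.064 -0.866] y [-0.131 -0.991  0.002] q [-0.17  0.44  1.51 -0.02  1.71  1.53] F [ 0.7 -0.6  9.3] gap 0.153
[-8.5  0.5  3.9] [-1.2  -0.62  0.28]
```

The torque rise (−0.65 to −1.2 N m) and the widening pads mark the stop, at the predicted angle. I unwind 3°, let the spring lift it 3 mm onto the roof, then release and back off.

```bash
python3 -m creep '[[0,0,0,-0.4,0,0],[-0.06,0,0,0,0,0],[-0.07,0,0,0,0,0],[0,0,0,0,0,0]]'; python3 tq.py
python3 -m creep '[[0,0,0,0,0,0],[0,0,0,0,0,0],[0,0,0,0,0,0],[0,0,0,0,0,0]]' 0
python3 -m creep '[[-0.4,0,0,0,0,0],[-0.9,0,0,0,0,0],[-0.9,0,0,0,0,0],[-0.9,0,0,0,0,0],[-0.9,0,0,0,0,0],[-0.9,0,0,0,0,0],[-0.9,0,0,0,0,0],[-0.9,0,0,0,0,0]]'; python3 tq.py
```

```text
t: 27.45
position: [695.1, -67.4, 276.7]
tcp_rot: [-0.499, 0.01, 0.866, 0.043]
ft_force: [-3.5, 0.2, 1.0]
finger_gap: 0.15
shift total [ 0.02 -0.03  0.04] rows 1 each [ 0.023 -0.026  0.039]
turn total [-0.08  0.02  0.04] rows 1 each [-0.077  0.024  0.036]
t 27.45 pos [695.1 -67.4 276.7] grasp [609.8 -56.4 129. ] x [-0.499  0.064 -0.864] y [-0.085 -0.996 -0.025] q [-0.17  0.44  1.51 -0.02  1.72  1.48] F [-3.5  0.2  1. ] gap 0.15
[0.9 0.1 3.6] [-0.7  -0.36  0.09]
t: 27.95
position: [695.7, -67.8, 278.0]
tcp_rot: [-0.5, 0.011, 0.865, 0.043]
ft_force: [1.0, 0.3, 0.0]
finger_gap: 0.479
t: 28.95
position: [779.3, -78.5, 424.5]
tcp_rot: [-0.5, 0.011, 0.865, 0.043]
ft_force: [0.3, 0.1, 0.4]
finger_gap: 0.502
shift total [ 6.84 -0.04  0.03] rows 7 each [ 0.977 -0.005  0.004]
turn total [-0.08 -0.    0.03] rows 1 each [-0.084 -0.003  0.031]
t 28.95 pos [779.3 -78.5 424.5] grasp [694.5 -67.6 276.4] x [-0.496  0.063 -0.866] y [-0.086 -0.996 -0.024] q [-0.17  0.52  1.14 -0.02  2.    1.48] F [0.3 0.1 0.4] gap 0.502
[-0.5 -0.1 -0.1] [0.03 0.11 0.04]
```

```bash
python3 -m creep '[[-0.3,-1,0,0,0,0],[-0.3,-1,0,0,0,0],[-0.3,-1,0,0,0,0],[-0.3,-1,0,0,0,0],[-0.3,-1,0,0,0,0],[-0.3,-1,0,0,0,0],[-0.3,-1,0,0,0,0],[-0.3,-1,0,0,0,0]]'
python3 - <<'E'
from plan import *
o=[];k=8
N=M0-F[:,2]*32
for n in("scene","top"):
    g=np.mean([r.capture(n).astype(np.float32) for _ in range(8)],0);np.save(n+"_f.npy",g)
    u=proj(M0+F[:,2]*20,n)[0].round().astype(int)-[25,30]
    cr=g[u[1]:u[1]+60,u[0]:u[0]+50];cr=((cr-cr.min())/(cr.max()-cr.min())*255).astype(np.uint8)
    cr=cv2.resize(cr,None,fx=k,fy=k,interpolation=cv2.INTER_CUBIC)
    for z,c in((75,(0,0,255)),):
        a=np.radians(3);B=F@R.from_euler('z',3,degrees=True).as_matrix()
        q=np.array([[22,7,z],[22,-7,z],[-22,-7,z],[-22,7,z]])@B.T+N
        cv2.polylines(cr,[((proj(q,n)-u+.5)*k-.5).round().astype(np.int32)],True,c,1)
    o.append(cr)
    for l in("cup","knob_cartridge","bottle"): print(n,l,[(np.round(d["extent"]).astype(int).tolist(),round(d["score"],2)) for d in r.look_for(n,l)[:2]])
cv2.imwrite("pics/f8.png",np.hstack(o))
E
```

```text
t: 29.95
position: [826.0, 118.7, 480.2]
tcp_rot: [-0.5, 0.011, 0.865, 0.043]
ft_force: [-0.1, 0.1, -0.5]
finger_gap: 0.499
scene cup [([222, 176, 237, 193], 0.73), ([305, 188, 332, 218], 0.29)]
scene knob_cartridge [([188, 197, 211, 227], 0.82), ([295, 205, 327, 239], 0.69)]
scene bottle [([368, 213, 412, 279], 0.84)]
top cup [([176, 183, 194, 199], 0.61)]
top knob_cartridge []
top bottle [([344, 144, 373, 180], 0.91), ([290, 183, 317, 200], 0.63)]
```

View pics/f8.png

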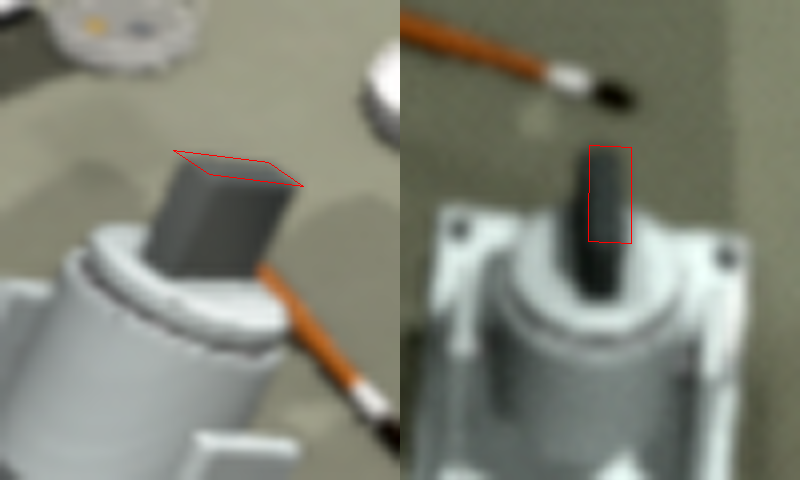

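The final view shows the shoulder sitting just above the mouth at scene (190,290). The bar is parallel to the predicted stop outline in both views, and the cup, knob cartridge and bottle are where they started. I hand in.

```bash
python3 -m creep '[[0,0,0,0,0,0],[0,0,0,0,0,0]]'; python3 -c "
from rig import r
print(r.hand_in(), r.sense()['t'])"
```

```text
t: 31.3
position: [825.7, 117.0, 479.8]
tcp_rot: [-0.5, 0.011, 0.865, 0.043]
ft_force: [-0.1, -0.8, 0.2]
finger_gap: 0.505
the job is handed in; nothing more can be done
the job is handed in; nothing more can be done
```

I fitted the white bar-grip cartridge to the housing and handed the job in just after t = 31.3 s. No verdict came back.

- **Dip:** The nose end was about 9–13 mm above the cup's underside and about 1 mm from my estimate of its centre, for roughly 0.8 s.
- **Insertion:** It went in along the slots with side forces of about 4 N, until the shoulder seated at about 9 N.
- **Twist and release:** I turned it clockwise to a clear stop, where the torque rose from about 0 to 1.2 N m within 1° of the predicted angle. I then eased it back onto the roof, let go and moved the arm clear.

**Last checks:**
- In both final views the bar lies parallel to the predicted stop outline, and the shoulder sits just above the mouth.
- The detector found the cup and bottle where they started in both views.
- It found the knob cartridge unmoved in the scene view (box centre 3 px lower at most) and missed it in the top view.
- The wrist force read about zero with the gripper open and clear.

**Disagreements:** The two cameras differed by about 3 mm (nearly 5 mm for the cup). The image fit of the held cartridge before insertion was inconclusive, so I relied on force for the last few millimetres. The images show the barrel leaning away from the robot (about +x), not to its left as the task text says. I followed the images.

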